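Weigh out a charge of grinding balls on the spring scale

TASK

Weigh out a charge of grinding balls for the jar mill: take the scoop by its wooden handle and tip balls from its lip into the hanging pan of the green scale, little by little, until the pan has sunk onto its stop, and then pour no more, so that the last balls (two at the very least) stay in the scoop. Stand the scoop level on its cork mat again with the balls left in it. Lose no ball, and let nothing but the balls touch the scale.

Things in the scene. Friction and masses are not known exactly. Their poses are not given: they have to be found in the camera images.
- scoop: Loose aluminium scoop, 0.24 kg empty: a V-floored gutter, curved like a rocker, 197 mm long, 35 mm wide, closed at the back (x = -80 mm), open at the front lip, with a wooden bridge handle. Six balls lie in it in single file. Origin: under the gutter's lowest point, at the underside of its two cross feet (72 mm wide, at x = +-42 mm); x points to the lip, z up. Level, it keeps all balls.
- scoop_handle (a point): Centre of the scoop's handle, a wooden bar 24 mm thick along scoop x, 60 mm long across (scoop y), 28 mm high: grip its two flat long sides, fingers closing along scoop x. At (12, 0, 88) mm in the scoop's frame, which it shares; the bar's underside is 74 mm above the feet, well over the balls.
- scoop_lip (a point): Middle of the pouring edge, (117, 0, 61) mm in the scoop's frame, which it shares; the feet hang 61 mm below it when level. As the scoop is tipped lip-down, balls leave one by one: the first at 24 to 33 degrees, the next after every 2 to 6 degrees; three are out at 33 to 39 degrees, five not before 40. Tipping back stops it at once.
- mat: Cork mat, 220 (x) x 130 (y) x 6 mm, fixed on the table, where the scoop stands with its x roughly along the mat's x. Origin at the centre of its underside, z up.
- scale: Spring scale, fixed: green base 130 (x) x 230 (y) x 14 mm; a steel pan hangs between two uprights from two spring tubes, a rubber-topped stop below it. Origin at the centre of its underside. Uprights 12 mm thick at y = +-100 mm, up to z = 198 mm; spring tubes 22 mm thick at y = +-80 mm, z = 122 to 190 mm; 138 mm free between them. The pan is open from above and from its x and -x sides.
- pan (a joint): How far the pan has sunk, m: 0 empty, 0.022 when it rests on its hard stop. Each ball lowers it by 6 to 11 mm, so three balls, or four if they are light, bring it down; only the pan can tell, as the balls are worn and differ in weight (55 to 86 g).
- pan_rim (a point): Centre of the pan's mouth, level with its rim: 92 mm above the table when empty, 70 mm on the stop. The mouth is 128 mm across outside, 123 mm inside. With the scoop's lip 45 mm above the rim's empty height and near the centre, the scoop clears the pan at every tilt and no ball misses.
- pan_floor (a point): Centre of the pan's inner floor, 43 mm below the rim; z up.
- ball_1_center (a point): Centre of grinding ball 1 of 6, white ceramic, 28 mm in diameter, counted from the scoop's lip (1 is nearest the lip and leaves first)
- ball_2_center (a point): Centre of grinding ball 2 of 6, white ceramic, 28 mm in diameter, counted from the scoop's lip (1 is nearest the lip and leaves first; 6 is at the closed end and leaves last)
- ball_3_center (a point): Centre of grinding ball 3 of 6, white ceramic, 28 mm in diameter, counted from the scoop's lip (1 is nearest the lip and leaves first; 6 is at the closed end and leaves last)
- ball_4_center (a point): Centre of grinding ball 4 of 6, white ceramic, 28 mm in diameter, counted from the scoop's lip (1 is nearest the lip and leaves first; 6 is at the closed end and leaves last)
- ball_5_center (a point): Centre of grinding ball 5 of 6, white ceramic, 28 mm in diameter, counted from the scoop's lip (1 is nearest the lip and leaves first; 6 is at the closed end and leaves last)
- ball_6_center (a point): Centre of grinding ball 6 of 6, white ceramic, 28 mm in diameter, counted from the scoop's lip (1 is nearest the lip and leaves first; 6 is at the closed end and leaves last)

How it is judged (in metres and radians):
On the way, in this order (a step that is already met when the one before it is completed fails the run):
1. the scoop is tipped (more than 14 degrees) with its lip over the pan, the pan not yet on its stop (angle between scoop's own z axis and vertical above 0.25 rad and horizontal distance between scoop_lip and pan_rim below 0.062 m and z of scoop_lip in the frame of pan_rim above 0 m and value of joint pan below 0.0205 m), for 0.1 s.
2. the pan has sunk onto its hard stop and stays there (value of joint pan above 0.0205 m), for 0.4 s.
At the end, for the whole second after the job is handed in: Pan on its stop (sunk over 20.5 of 22 mm); every ball in pan or scoop, balls 5 and 6 in the scoop; scoop released, at rest and level (under 4.5 degrees) on its feet on the mat, origin within 63 mm lengthwise and 30 mm crosswise of the mat's centre, height within 5 mm (value of joint pan above 0.0205 m and ((horizontal distance between ball_1_center and pan_floor below 0.06 m and z of ball_1_center in the frame of pan_floor between 0.005 and 0.06 m) or (x of ball_1_center in the frame of scoop between -0.1 and 0.12 m and y of ball_1_center in the frame of scoop between -0.02 and 0.02 m and z of ball_1_center in the frame of scoop between 0.01 and 0.08 m)) and ((horizontal distance between ball_2_center and pan_floor below 0.06 m and z of ball_2_center in the frame of pan_floor between 0.005 and 0.06 m) or (x of ball_2_center in the frame of scoop between -0.1 and 0.12 m and y of ball_2_center in the frame of scoop between -0.02 and 0.02 m and z of ball_2_center in the frame of scoop between 0.01 and 0.08 m)) and ((horizontal distance between ball_3_center and pan_floor below 0.06 m and z of ball_3_center in the frame of pan_floor between 0.005 and 0.06 m) or (x of ball_3_center in the frame of scoop between -0.1 and 0.12 m and y of ball_3_center in the frame of scoop between -0.02 and 0.02 m and z of ball_3_center in the frame of scoop between 0.01 and 0.08 m)) and ((horizontal distance between ball_4_center and pan_floor below 0.06 m and z of ball_4_center in the frame of pan_floor between 0.005 and 0.06 m) or (x of ball_4_center in the frame of scoop between -0.1 and 0.12 m and y of ball_4_center in the frame of scoop between -0.02 and 0.02 m and z of ball_4_center in the frame of scoop between 0.01 and 0.08 m)) and x of ball_5_center in the frame of scoop between -0.1 and 0.12 m and y of ball_5_center in the frame of scoop between -0.02 and 0.02 m and z of ball_5_center in the frame of scoop between 0.01 and 0.08 m and x of ball_6_center in the frame of scoop between -0.1 and 0.12 m and y of ball_6_center in the frame of scoop between -0.02 and 0.02 m and z of ball_6_center in the frame of scoop between 0.01 and 0.08 m and x of scoop in the frame of mat between -0.063 and 0.063 m and y of scoop in the frame of mat between -0.03 and 0.03 m and z of scoop in the frame of mat between 0.001 and 0.011 m and angle between scoop's own z axis and vertical below 0.08 rad and linear speed of scoop below 0.02 m/s); the robot touches nothing.
It fails at once if the scoop pushes against the scale (more than 3 N) (contact force between scoop and scale above 3 N).
It fails at once if the gripper or arm pushes against the scale (more than 3 N) (contact force between any of the fingers, the arm and scale above 3 N).
It also fails if it takes over 64 s, if anything falls off the work surface, if the arm or the gripper's body presses on something with over 40 N, if the wrist force passes 120 N, or if a joint passes its speed limit or range.

ROBOT

A 6-joint arm with a two-finger parallel gripper is mounted at the origin on the work surface; the furniture and walls round the work are solid. World frame = base frame: x ahead of the robot, y to its left, z up, the work surface at z = 0. Lengths are in mm, angles in rad, forces in N, time in s.
With the tool pointing down it reaches from about 350 to 875 mm from the base axis. Payload 4.2 kg.
Tool frame: the origin (TCP) lies midway between the tips of the shut fingers; the grasp point (between the pads) lies 19 mm behind it (tcp_to_grasp is the distance from the TCP to the grasp point, in mm); z points along the fingers, y is the line along which they close (so a half turn about z gives the same grasp; the last joint's range is limited). The gripper opens to 85 mm and grips with 20 to 120 N. Pads are 22 mm wide; open, the fingers measure 114 mm over their backs; the gripper's body (76 mm by 85 mm) begins 54 mm behind the grasp point. The pads swing forward as they close: fully open they stand 13 mm farther back than shut.
Start: joints at [1.604, 0.385, 0.008, 0, -1.194, -0.259], TCP at [139.897, 609.121, 231.312] pointing down, gripper open.
Joint ranges: [-3.14, 3.14], [-1.21, 2.06], [-1.07, 1.41], [-3.16, 2.05], [-2.99, -0.16], [-3.1, 3.1]. Speed limits (rad/s): [2.79, 2.79, 3.14, 3.14, 3.14, 3.14].

INTERFACE

Orientations are given as a unit quaternion [x, y, z, w].
In Python, from bench import read_state, get_image, job_done, tcp_to_grasp gives the robot as it stands.
- The arm moves only by the tool jog_arm, never from a script. Its argument "plan" is a list of rows, each a list of 3 entries, a list of its own where there are three numbers: the finger opening in mm, from 0 to 85.4, then the shift along the tool's x, y, z as a fraction of full scale, then the turn, a rotation vector about the tool's x, y, z as a fraction of full scale. A call has 1 to 10 rows; each row is the pose to reach, as a shift and turn from the pose commanded when the call began, along the tool's axes at that moment; what a row does not reach only later rows make up. Full scale, the value 1, is 0.1 m for a shift and 60 degrees for a turn. A row lasts 1/8 s, in which the tool goes at most 62.5 mm and 10.7 degrees, less where a joint would pass 70% of its speed; a pose out of reach is approached as far as the arm can. A call with a number of a shift or a turn outside -1 to 1 is refused whole. A call with a gripper value outside its range is refused whole. The fingers move at their own pace and stop on an object; the grip force is fixed at half the most. Time passes only in rows, so rows that repeat a pose let the fingers close. It gives the time, the measured TCP pose, the force, the opening and the grip force at its end, in the units of the state.
- read_state(): the state, without advancing time (a new reading comes with each control period).
- get_image(name): name is "scene" or "top" or "wrist"; returns a dict with "img" (384x512x3 uint8, red, green, blue), "range_z" (384x512 float32, mm along the optical axis (not along the pixel's ray), 0 where there is no reading), "intrinsics" (3x3 intrinsics, pixels), "extrinsics" (4x4, takes a point from camera to world coordinates); the wrist camera has in their place "tool_from_camera" (4x4, takes a point from camera to tool coordinates, whose origin is the TCP and whose axes are the flange's). Camera axes: x right, y down, z forward; pixel columns grow to the right and rows downward; lengths in mm; the calibration is good to about 2 mm. The wrist camera is an equidistant fisheye: a pixel r from the principal point sees the ray r / f radians off the axis. A picture is of the moment at which its call begins: read the wrist's pose just before it.
- job_done(): hands the job in; it is judged then, once.
The state is a dict: "clock": time; "joints": joint angles; "joint_vel": joint speeds; "joint_efforts": joint torques, N m; "position": TCP position; "ee_rot": TCP orientation; "contact_force": force on the tool from outside, world axes, zero at the start; "wrist_torque": the same for the moment, N m; "gripper_width": finger opening in mm; "grasp_force": force on a finger pad.
Only numpy, scipy, OpenCV 4.12 (cv2) and the standard library are available. Lean on these libraries where they do the work, as an engineer would, in place of code of your own. Each camera call takes 0.05 s, during which the arm holds its last target. There are 200 camera calls.

## Working session

There is one attempt and no reset: what is moved stays moved. The work goes in short steps, Python scripts to look and compute and a tool call to move; the robot and the scene stay as the last step left them, time stands still between calls to the robot, and variables do not carry over. Pictures are saved under pics/ and viewed, at most 10 in all, crops included, and the job is handed in when it is done.

Besides the shell and the picture viewer there is one more tool, called after "Call:" as name(argument=value, ...) on one line, values as JSON. jog_arm: Moves the arm, as the interface text tells. Its arguments: {"type":"object","properties":{"plan":{"type":"array"}},"required":["plan"]}

```bash
mkdir -p pics && ls && python3 - <<'E'
from bench import *
import cv2,numpy as np
s=read_state(); print({k:s[k] for k in('clock','position','ee_rot','gripper_width','contact_force')}, tcp_to_grasp)
a=[]
for n in('scene','top'):
    d=get_image(n); np.savez(n+'.npz',**d); cv2.imwrite(f'pics/{n}0.png',d['img'][...,::-1])
    print(n,d['intrinsics'].tolist(),np.round(d['extrinsics'],3).tolist())
E
```

```text
pics
{'clock': 0.0, 'position': array([139.75248539, 608.58255282, 230.22172498]), 'ee_rot': array([ 9.93625990e-01, -1.12721850e-01, -7.38422917e-05,  1.08219934e-03]), 'gripper_width': 85.40345707764867, 'contact_force': array([-0.16304299, -0.56444795, -0.77871581])} 18.700000000000003
scene [[354.6596432333579, 0.0, 253.6080207944217], [0.0, 354.6596432333579, 189.52110815100403], [0.0, 0.0, 1.0]] [[-0.91, -0.318, 0.266, 240.804], [-0.415, 0.696, -0.586, 295.871], [0.001, -0.644, -0.765, 736.244], [0.0, 0.0, 0.0, 1.0]]
top [[386.5836340398523, 0.0, 251.5246867449008], [0.0, 386.5836340398523, 184.8569648458805], [0.0, 0.0, 1.0]] [[0.148, -0.964, 0.222, 286.593], [-0.989, -0.145, 0.031, -209.678], [0.003, -0.224, -0.974, 907.731], [0.0, 0.0, 0.0, 1.0]]
```

View pics/scene0.png

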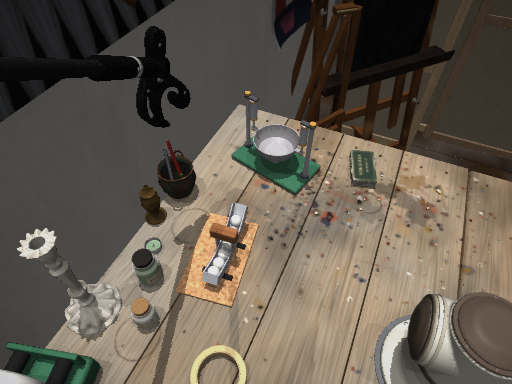

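View pics/top0.png

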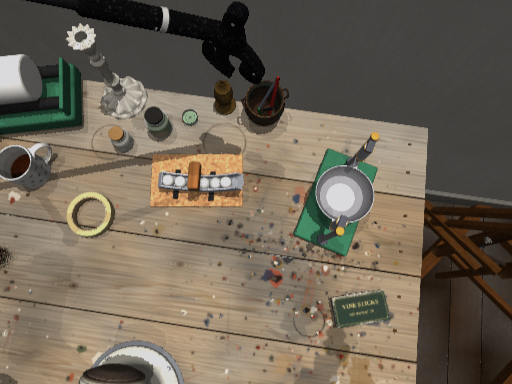

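The top view shows the scoop at (159–243, 182) on the mat with the handle at (194,176), its lip pointing right towards the scale, and the pan at (344,194). A black hook fixture hangs at (235,45). Now I'll measure with depth.

```bash
cat > h.py <<'E'
import numpy as np,cv2
def pts(d):
    K=d['intrinsics'];z=d['range_z'];v,u=np.mgrid[:384,:512]
    P=np.stack([(u-K[0,2])*z/K[0,0],(v-K[1,2])*z/K[1,1],z],-1)
    E=d['extrinsics'];W=P@E[:3,:3].T+E[:3,3];W[z<=0]=np.nan
    return W
def rect(W,m,mn=30):
    r=cv2.minAreaRect(W[m][:,:2].astype(np.float32));return [np.round(x,3) for x in r]
E
python3 - <<'E'
from h import *
np.set_printoptions(suppress=True,precision=1)
for n in('top','scene'):
    d=dict(np.load(n+'.npz'));W=pts(d);h=cv2.cvtColor(d['img'],cv2.COLOR_RGB2HSV).astype(int);H,S,V=h[...,0],h[...,1],h[...,2]
    Z=W[...,2];v,u=np.mgrid[:384,:512]
    if n=='top': sc=(u>285)&(u<390)&(v>120)&(v<265); ma=(u>140)&(u<255)&(v>145)&(v<215); bl=(v<85)&(u>195)&(u<265)
    else: sc=(u>225)&(u<325)&(v>85)&(v<195); ma=(u>170)&(u<265)&(v>195)&(v<310); bl=(v<130)&(u>135)&(u<192)
    print(n)
    def show(t,m):
        m=cv2.morphologyEx(m.astype(np.uint8),cv2.MORPH_OPEN,np.ones((2,2)))>0
        p=W[m];print(t,m.sum(),'mean',p.mean(0),'med',np.median(p,0),'rect',rect(W,m))
    show('handle top',ma&(Z>104)&(Z<120))
    show('mat',ma&(abs(Z-6)<5)&(S>110)&(H<20)&(V>110))
    show('green',sc&(H>50)&(H<90)&(S>80)&(Z<30))
    show('gutter rim',ma&(Z>50)&(Z<80))
    m=sc&(Z>84)&(Z<100);show('rim',m);p=W[m][:,:2].astype(np.float32);print('circ',cv2.minEnclosingCircle(p), np.percentile(Z[m],[5,50,95]))
    show('uptop',sc&(Z>185))
    for s in (0,1):
        c=W[sc&(Z>150)]; c=c[(c[:,0]>np.median(c[:,0]))==s]; print('up',c.mean(0),c.min(0),c.max(0))
    b=W[bl&(V<60)&(Z>100)];print('black',b.shape,b.min(0) if len(b) else'',b.max(0) if len(b) else'')
E
```

```text
top
handle top 289 mean [nan nan nan] med [nan nan nan] rect [array([486. , -56.9]), array([84.9, 20.6]), np.float64(9.762)]
mat 2612 mean [nan nan nan] med [nan nan nan] rect [array([483. , -51.8]), array([126.8, 220.4]), np.float64(9.229)]
green 2183 mean [nan nan nan] med [nan nan nan] rect [array([ 482.6, -388.1]), array([126.2, 229.5]), np.float64(74.311)]
gutter rim 503 mean [nan nan nan] med [nan nan nan] rect [array([474.4, -70. ]), array([ 48.4, 189.8]), np.float64(10.143)]
rim 355 mean [nan nan nan] med [nan nan nan] rect [array([ 487.9, -393.6]), array([128.3, 183.5]), np.float64(35.792)]
circ ((483.50543212890625, -381.3958740234375), 103.55355834960938) [84.7 91.1 94.3]
uptop 330 mean [nan nan nan] med [nan nan nan] rect [array([ 515.8, -433.6]), array([ 44.6, 309.8]), np.float64(66.189)]
up [ 403.5 -362.3  187.1] [ 379.8 -407.   150.6] [ 551.5 -351.7  200.6]
up [ 566.7 -404.1  184.6] [ 551.6 -416.1  150.6] [ 589.  -394.1  201.4]
black (3207, 3) [ 588.4 -183.9  103.3] [732.6 -31.3 475.1]
scene
handle top 254 mean [468.4 -56.9 105.8] med [468.  -56.2 106.6] rect [array([4
[... 259 characters left out ...]
), np.float64(75.6)]
gutter rim 461 mean [474.4 -97.5  54.1] med [ 473.9 -123.1   55.3] rect [array([475.3, -92.8]), array([ 37.6, 237.1]), np.float64(6.419)]
rim 317 mean [nan nan nan] med [nan nan nan] rect [array([ 487.7, -442.9]), array([168.5, 254.1]), np.float64(28.321)]
circ ((483.396484375, -381.98870849609375), 104.02181243896484) [84.5 89.5 94.7]
uptop 166 mean [ 482.4 -406.6  169.4] med [ 424.4 -397.8  188.6] rect [array([ 558.8, -590.7]), array([262.9, 540.4]), np.float64(12.347)]
up [ 395.5 -359.3  176.7] [ 378.2 -373.3  150. ] [ 412.3 -352.1  198.5]
up [ 553.4 -399.5  177. ] [ 412.5 -415.   150.3] [ 588.5 -357.4  199.5]
black (3498, 3) [ 571.1 -360.7  292.1] [730.5 -37.8 473.8]
```

```bash
python3 - <<'E'
from h import *
np.set_printoptions(suppress=True,precision=1)
for n in('top','scene'):
    d=dict(np.load(n+'.npz'));W=pts(d);h=cv2.cvtColor(d['img'],cv2.COLOR_RGB2HSV).astype(int);H,S,V=h[...,0],h[...,1],h[...,2]
    Z=W[...,2];v,u=np.mgrid[:384,:512];ok=np.isfinite(Z)
    ma=((u>170)&(u<215)&(v>155)&(v<198)) if n=='top' else ((u>200)&(u<245)&(v>215)&(v<250))
    m=ok&ma&(Z>104)&(Z<112)&(S>90);p=W[m]
    print(n,'handle',m.sum(),np.median(p,0),rect(W,m),np.median(h[m],0))
    # ball whites / gutter pts
    ma=((u>140)&(u<255)&(v>145)&(v<215)) if n=='top' else ((u>170)&(u<265)&(v>195)&(v<310))
    m=ok&ma&(Z>25)&(Z<85)&(S<80)&(abs(W[...,0]-474)<45);p=W[m][:,:2];l=cv2.fitLine(p.astype(np.float32),cv2.DIST_HUBER,0,.01,.01).ravel();print('gutter line',l,np.degrees(np.arctan2(-abs(l[1]),-np.sign(l[1])*l[0])));t=(p-l[2:])@l[:2];print(np.percentile(t,[0,2,98,100]))
    sc=((u>310)&(u<380)&(v>160)&(v<225)) if n=='top' else ((u>245)&(u<308)&(v>118)&(v<165))
    m=ok&sc&(abs(Z-91)<3.5)&(abs(W[...,0]-482)<70)&(abs(W[...,1]+386)<70);p=W[m][:,:2]
    A=np.c_[2*p,np.ones(len(p))];q=np.linalg.lstsq(A,(p**2).sum(1),rcond=None)[0];print('pan',len(p),q[:2],np.sqrt(q[2]+q[0]**2+q[1]**2))
    m=ok&(V<70)&(Z>200)&(W[...,0]>540)&(W[...,1]>-420)&(W[...,1]<60)&(W[...,0]<800)&((v<85) if n=='top' else (v<130))
    m=cv2.erode(m.astype(np.uint8),np.ones((2,2)))>0
    p=W[m]
    for y in range(-360,20,30):
        q=p[(p[:,1]>=y)&(p[:,1]<y+30)]
        if len(q)>5: print(y,len(q),np.percentile(q[:,0],[2,98]),np.percentile(q[:,2],[2,98]))
E
```

```text
top handle 290 [472.8 -57.9 107.9] [array([473.7, -57.7]), array([60. , 24.2]), np.float64(7.019)] [ 13. 167. 161.]
gutter line [  0.1  -1.  473.1 -68.9] -83.87151
[-103.4  -96.7   90.5   95. ]
pan 295 [ 485.  -384.5] 61.996523665451534
-360 173 [729.3 732.2] [203.5 374.1]
-330 197 [729.3 732.1] [202.2 376.3]
-300 207 [729.  732.3] [205.2 370.5]
-270 267 [729.  732.2] [204.4 364.8]
-240 505 [728.8 732.3] [205.2 358. ]
-210 604 [605.2 732.2] [208.2 353. ]
-180 1079 [594.5 731.6] [220.3 469.4]
-150 1303 [598.  731.4] [257.4 473.6]
-120 1101 [590.9 731.1] [304.8 450.9]
-90 984 [580.8 731.7] [285.6 470.3]
-60 724 [570.7 731.8] [208.8 489.4]
-30 900 [561.1 731.7] [213.  507.8]
0 726 [552.  731.4] [209.7 522.7]
scene handle 256 [470.7 -57.4 106.9] [array([471.8, -58.9]), array([59.6, 24.3]), np.float64(3.14)] [ 13. 152. 166.]
gutter line [  0.1  -1.  470.3 -55.8] -83.89875
[-88.8 -86.4 104.4 109.7]
pan 176 [ 482.9 -385.4] 62.895743722939564
-330 40 [704.2 729.9] [413.4 440.8]
-300 104 [704.4 729.9] [413.9 450.2]
-270 173 [704.1 719.4] [420.9 460.5]
-240 262 [704.1 707.6] [430.1 470.8]
-210 363 [704.2 707.7] [429.8 481.4]
-180 812 [593.7 707.4] [315.7 491. ]
-150 1649 [598.  707.2] [332.8 499.7]
-120 1720 [592.2 707.3] [305.7 511. ]
-90 1379 [582.4 707.5] [333.7 523.1]
-60 1269 [571.1 707.6] [448.7 534.9]
-30 1553 [561.7 707.8] [434.9 545.3]
0 1797 [551.8 707.6] [432.7 550.6]
```

Call:
jog_arm(plan=[[85, [0, 0, -0.5], [0, 0, -0.1]], [85, [0, 0.5, -1], [0, 0, -0.25]], [85, [0.2, 1, -1], [0, 0, -0.37]]])

```text
clock: 0.48
position: [136.7, 508.1, 333.9]
ee_rot: [0.996, 0.084, 0.001, -0.003]
contact_force: [0.3, -0.1, 0.3]
gripper_width: 85.2
grasp_force: 0.0
```

Call:
jog_arm(plan=[[85, [0.3, 0.5, 0.3], [0, 0, 0]], [85, [0.6, 1, 0.6], [0, 0, 0.06]]])

```text
clock: 0.72
position: [209.1, 420.7, 273.8]
ee_rot: [0.999, 0.049, 0.0, -0.001]
contact_force: [0.6, 0.3, 0.3]
gripper_width: 84.9
grasp_force: 0.0
```

Call:
jog_arm(plan=[[85, [0.25, 0.5, 0], [0, 0, 0]], [85, [0.5, 1, 0], [0, 0, 0]]])

```text
clock: 0.98
position: [268.9, 325.7, 273.5]
ee_rot: [0.999, 0.05, -0.0, 0.001]
contact_force: [0.8, 1.5, 0.9]
gripper_width: 84.9
grasp_force: 0.0
```

Call:
jog_arm(plan=[[85, [0.17, 0.5, 0], [0, 0, 0]], [85, [0.35, 1, 0], [0, 0, 0]]])

```text
clock: 1.23
position: [313.3, 229.8, 274.0]
ee_rot: [0.999, 0.05, -0.0, 0.0]
contact_force: [0.6, 0.8, -0.1]
gripper_width: 85.1
grasp_force: 0.0
```

Call:
jog_arm(plan=[[85, [0.17, 0.5, 0], [0, 0, 0]], [85, [0.35, 1, 0], [0, 0, 0]]])

```text
clock: 1.48
position: [357.9, 133.9, 274.1]
ee_rot: [0.999, 0.05, 0.0, -0.0]
contact_force: [1.8, 1.1, 0.2]
gripper_width: 85.2
grasp_force: 0.0
```

Call:
jog_arm(plan=[[85, [0.17, 0.5, 0], [0, 0, 0]], [85, [0.35, 1, 0], [0, 0, 0]]])

```text
clock: 1.72
position: [402.6, 37.8, 274.1]
ee_rot: [0.999, 0.05, 0.0, -0.0]
contact_force: [0.3, 0.5, -0.0]
gripper_width: 85.0
grasp_force: 0.0
```

Call:
jog_arm(plan=[[85, [0.15, 0.5, 0], [0, 0, 0]], [85, [0.2, 0.9, 0], [0, 0, 0]], [85, [0.2, 0.9, 0], [0, 0, 0]]])

```text
clock: 2.1
position: [431.1, -50.1, 273.4]
ee_rot: [0.999, 0.047, -0.001, 0.0]
contact_force: [0.0, 0.1, 0.4]
gripper_width: 85.2
grasp_force: 0.0
```

Call:
jog_arm(plan=[[85, [0.4, 0.1, 0.4], [0, 0, 0]], [85, [0.41, 0.12, 0.8], [0, 0, 0]], [85, [0.41, 0.12, 0.8], [0, 0, 0]]])

```text
clock: 2.48
position: [471.0, -55.6, 191.2]
ee_rot: [0.999, 0.049, -0.004, 0.0]
contact_force: [0.3, 0.2, 0.2]
gripper_width: 85.0
grasp_force: 0.0
```

```bash
python3 - <<'E'
from bench import *
import cv2
s=read_state();print(s['position'],s['ee_rot'])
d=get_image('wrist');print(d['tool_from_camera'].round(2).tolist(),d['intrinsics'].round(1).tolist())
cv2.imwrite('pics/w1.png',d['img'][...,::-1])
E
```

```text
[470.95288231 -55.63824838 191.23426751] [ 9.98767414e-01  4.94632101e-02 -4.11625968e-03  3.15318601e-04]
[[-0.0, -0.97, -0.26, 65.78], [1.0, -0.0, -0.0, -0.04], [0.0, -0.26, 0.97, -143.45], [0.0, 0.0, 0.0, 1.0]] [[297.3, 0.0, 253.8], [0.0, 297.3, 193.9], [0.0, 0.0, 1.0]]
```

View pics/w1.png

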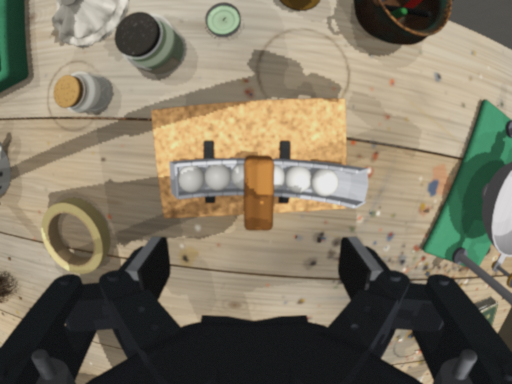

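The wrist view shows the handle (259,192) centred between the fingers and aligned with them, the six balls in single file, lip right. Descending.

Call:
jog_arm(plan=[[85, [0.01, 0.03, 0.4], [0, 0, 0]], [85, [0.01, 0.03, 0.8], [0, 0, 0]], [85, [0.01, 0.03, 1.0], [0, 0, 0]], [85, [0.01, 0.03, 1.0], [0, 0, 0]]])

```text
clock: 3.02
position: [474.9, -58.3, 95.0]
ee_rot: [0.999, 0.05, 0.0, 0.0]
contact_force: [0.6, -0.0, 0.3]
gripper_width: 85.1
grasp_force: 0.0
```

Call:
jog_arm(plan=[[85, [0, 0, 0.12], [0, 0, 0]], [60, [0, 0, 0.12], [0, 0, 0]], [45, [0, 0, 0.12], [0, 0, 0]], [34, [0, 0, 0.12], [0, 0, 0]], [29, [0, 0, 0.12], [0, 0, 0]], [26, [0, 0, 0.12], [0, 0, 0]], [20, [0, 0, 0.12], [0, 0, 0]], [15, [0, 0, 0.12], [0, 0, 0]], [15, [0, 0, 0.12], [0, 0, 0]]])

```text
clock: 4.15
position: [474.8, -58.9, 82.4]
ee_rot: [0.999, 0.049, 0.0, 0.0]
contact_force: [-0.9, -1.0, 4.7]
gripper_width: 22.9
grasp_force: 60.0
```

Call:
jog_arm(plan=[[15, [0, 0, -0.1], [0, 0, 0]], [15, [0, 0, -0.3], [0, 0, 0]], [15, [0, 0, -0.6], [0, 0, 0]], [15, [0, 0, -0.85], [0, 0, 0]], [15, [0, 0, -1], [0, 0, 0]], [15, [0, 0, -1], [0, 0, 0]]])

```text
clock: 4.9
position: [474.1, -58.5, 182.2]
ee_rot: [0.999, 0.049, 0.0, -0.001]
contact_force: [-0.8, 0.5, -6.7]
gripper_width: 23.4
grasp_force: 59.5
```

```bash
python3 - <<'E'
from bench import *
import cv2,numpy as np
s=read_state();print(s['clock'],s['position'],s['ee_rot'],s['gripper_width'],s['contact_force'],s['wrist_torque'],s['joints'])
d=get_image('wrist');e=get_image('scene')
cv2.imwrite('pics/w2.png',np.hstack([cv2.resize(d['img'],(400,300)),cv2.resize(e['img'][60:330,130:360],(400,300))])[...,::-1])
E
```

```text
4.9 [474.12498427 -58.52598051 182.18816592] [ 9.98790077e-01  4.91738769e-02  1.87816947e-04 -5.26865942e-04] 23.36105880412563 [-0.811491    0.53971555 -6.67101011] [0.00503481 0.00489175 0.01890233] [ 2.17613739e-01  1.79583335e-01 -4.15270159e-01 -1.17867913e-03
 -9.75396205e-01  1.45223082e+00]
```

View pics/w2.png

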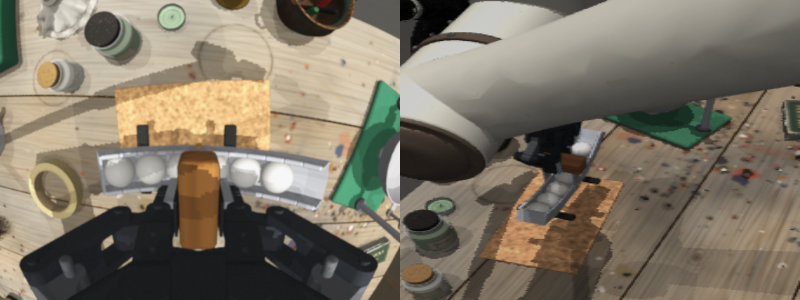

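Scoop is held level with all balls visible in it. Next a helper that turns lip target/heading/tilt into jog fractions.

```bash
cat >> h.py <<'E'
from scipy.spatial.transform import Rotation as Ro
PAN=np.array([484,-385.]); OFF=np.array([-2,105,15.4])
def frac(back,z,tilt,head=-104.5,s=None):
    """lip 'back' mm short of pan centre, at height z"""
    if s is None:
        from bench import read_state; s=read_state()
    a=np.radians(head);t=np.radians(tilt);f=np.array([np.cos(a),np.sin(a),0]);up=np.array([0,0,1.])
    y=f*np.cos(t)-up*np.sin(t);zz=-up*np.cos(t)-f*np.sin(t);R=np.c_[np.cross(y,zz),y,zz]
    T=np.r_[PAN,z]-back*f-R@OFF
    R0=Ro.from_quat(s['ee_rot']).as_matrix()
    return np.round(T,1),np.round(R0.T@(T-s['position'])/100,3),np.round(Ro.from_matrix(R0.T@R).as_rotvec(degrees=True)/60,3)
def lip(s):
    R0=Ro.from_quat(s['ee_rot']).as_matrix();L=s['position']+R0@OFF
    return np.round(L,1),np.round(np.degrees(np.arcsin(-R0[2,1])),2)
E
python3 - <<'E'
from h import *
for a in((70,175,0),(5,175,15),(5,140,20)): print(*frac(*a))
E
```

```text
[ 529.8 -216.1  190.4] [ 0.409  1.621 -0.099] [-0.     0.003  0.335]
[ 511.6 -286.3  217.1] [ 0.158  2.302 -0.366] [0.247 0.047 0.333]
[ 510.6 -290.2  190.4] [ 0.145  2.341 -0.099] [0.33  0.062 0.331]
```

Call:
jog_arm(plan=[[15, [-0.01, 0.05, -0.05], [0, 0, 0]], [15, [-0.03, 0.2, -0.1], [0, 0, 0]], [15, [-0.05, 0.38, -0.15], [0, 0, 0]], [15, [-0.08, 0.56, -0.2], [0, 0, 0]], [15, [-0.1, 0.74, -0.2], [0, 0, 0]], [15, [-0.12, 0.88, -0.2], [0, 0, 0]], [15, [-0.13, 0.96, -0.2], [0, 0, 0]], [15, [-0.13, 0.98, -0.2], [0, 0, 0]]])

```text
clock: 6.0
position: [471.1, -158.1, 202.0]
ee_rot: [0.999, 0.049, -0.0, -0.0]
contact_force: [-0.6, 0.7, -6.3]
gripper_width: 23.1
grasp_force: 59.5
```

Call:
jog_arm(plan=[[15, [-0.01, 0.05, 0], [0, 0, 0.02]], [15, [-0.03, 0.2, 0], [0, 0, 0.08]], [15, [-0.04, 0.38, 0], [0, 0, 0.14]], [15, [-0.05, 0.54, 0], [0, 0, 0.2]], [15, [-0.06, 0.7, 0], [0, 0, 0.26]], [15, [-0.07, 0.82, 0], [0, 0, 0.31]], [15, [-0.08, 0.89, 0], [0, 0, 0.33]], [15, [-0.08, 0.9, 0], [0, 0, 0.335]]])

```text
clock: 7.0
position: [472.1, -248.3, 202.0]
ee_rot: [0.992, -0.126, -0.0, -0.0]
contact_force: [1.0, 0.9, -6.9]
gripper_width: 23.4
grasp_force: 59.5
```

```bash
python3 - <<'E'
from h import *
from bench import read_state
s=read_state();print(s['clock'],s['position'],s['joints'],s['contact_force'],lip(s))
for a in((5,180,0),(5,175,16),(5,140,21)): print(*frac(*a))
E
```

```text
7.0 [ 472.06511447 -248.33812699  201.99659175] [-1.80093743e-01  2.53861808e-01 -2.60942167e-01 -1.36680291e-04
 -1.05625257e+00  1.49778301e+00] [ 1.01169559  0.8530958  -6.92780243] (array([ 443.8, -349.5,  186.6]), np.float64(0.01))
[ 513.5 -279.   195.4] [0.478 0.193 0.066] [-0.  0. -0.]
[ 511.4 -287.1  218.7] [ 0.478  0.276 -0.168] [ 0.267  0.    -0.   ]
[ 510.4 -291.1  192. ] [0.478 0.318 0.1  ] [ 0.35  0.   -0.  ]
```

Call:
jog_arm(plan=[[15, [0.08, 0.02, 0], [0, 0, 0]], [15, [0.22, 0.06, -0.03], [0.02, 0, 0]], [15, [0.36, 0.1, -0.06], [0.06, 0, 0]], [15, [0.45, 0.15, -0.1], [0.12, 0, 0]], [15, [0.48, 0.2, -0.13], [0.18, 0, 0]], [15, [0.48, 0.25, -0.16], [0.24, 0, 0]], [15, [0.48, 0.276, -0.168], [0.267, 0, 0]], [15, [0.48, 0.276, -0.168], [0.267, 0, 0]]])

```text
clock: 8.0
position: [511.9, -287.2, 218.6]
ee_rot: [0.982, -0.125, 0.017, -0.138]
contact_force: [0.5, -0.7, -6.7]
gripper_width: 23.0
grasp_force: 59.6
```

```bash
python3 - <<'E'
from h import *
from bench import *
s=read_state();print(s['clock'],s['joints'],s['contact_force'],lip(s))
for a in((5,140,16),(5,140,22),(5,140,25)): print(*frac(*a,s=s))
o=[]
for n in('top','scene'):
    d=get_image(n);np.savez(n+'1.npz',**d);o.append(cv2.resize(d['img'],(400,300)))
cv2.imwrite('pics/p1.png',np.hstack(o)[...,::-1])
E
```

```text
8.0 [-0.38822309  0.38025279  0.04832818 -0.28773962 -1.28915816  1.79383362] [ 0.45296389 -0.74479956 -6.67715574] (array([ 485.8, -380.4,  174.9]), np.float64(15.97))
[ 511.4 -287.1  183.7] [-0.005  0.096  0.335] [0. 0. 0.]
[ 510.1 -292.   193.6] [-0.005  0.117  0.226] [0.1 0.  0. ]
[ 509.4 -294.8  198.3] [-0.005  0.133  0.173] [0.15 0.   0.  ]
```

View pics/p1.png

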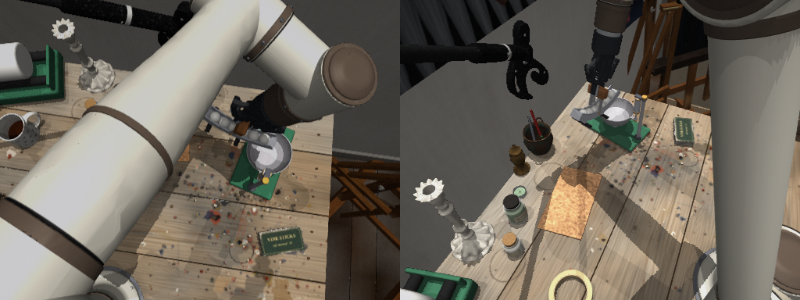

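Call:
jog_arm(plan=[[15, [0, 0.02, 0.08], [0, 0, 0]], [15, [-0.005, 0.06, 0.2], [0, 0, 0]], [15, [-0.005, 0.09, 0.31], [0.0, 0, 0]], [15, [-0.005, 0.096, 0.335], [0.02, 0, 0]], [15, [-0.005, 0.1, 0.3], [0.05, 0, 0]], [15, [-0.005, 0.106, 0.28], [0.07, 0, 0]], [15, [-0.005, 0.106, 0.28], [0.07, 0, 0]]])

```text
clock: 8.98
position: [510.9, -290.0, 189.7]
ee_rot: [0.977, -0.124, 0.023, -0.174]
contact_force: [-0.2, -1.2, -6.8]
gripper_width: 23.3
grasp_force: 59.6
```

```bash
cat > p.py <<'E'
from h import *
from bench import *
import sys
s=read_state();print(s['clock'],np.round(s['joints'],2),np.round(s['contact_force'],2),lip(s))
o=[]
for n in('top','scene'):
    d=get_image(n);W=pts(d);Z=W[...,2];r=np.hypot(W[...,0]-PAN[0],W[...,1]-PAN[1]);img=d['img'].astype(int)
    # rim ring on the far-from-scoop half
    side=W[...,1]<-380
    m=(r>58)&(r<68)&(Z>55)&(Z<105)&side
    f=(r<50)&(Z>10)&(Z<100)&(W[...,1]<-370)
    wh=(r<62)&(Z>20)&(Z<115)&(d['img'].min(-1)>185)
    print(n,'rim',m.sum(),np.nanpercentile(Z[m],[50,80,95]).round(1),'floor',f.sum(),np.nanpercentile(Z[f],[5,20,50]).round(1),'white',wh.sum())
    a=d['img'][150:290,270:400] if n=='top' else d['img'][80:220,225:355]
    o.append(cv2.resize(a,(400,430),interpolation=cv2.INTER_CUBIC))
if len(sys.argv)>1: cv2.imwrite(sys.argv[1],np.hstack(o)[...,::-1])
for t in range(int(lip(s)[1])+1,int(lip(s)[1])+8,2): print(t,*frac(5,140,t,s=s))
E
python3 p.py pics/p2.png; python3 -c "
from h import *
for n in('top','scene','top1','scene1'):
    d=dict(np.load(n+'.npz'));W=pts(d);Z=W[...,2];r=np.hypot(W[...,0]-PAN[0],W[...,1]-PAN[1]);m=(r>58)&(r<68)&(Z>55)&(Z<105)&(W[...,1]<-380);f=(r<50)&(Z>10)&(Z<100)&(W[...,1]<-370)
    print(n,np.percentile(Z[m],[50,80,95]),np.percentile(Z[f],[5,20,50]))"
```

```text
8.975 [-0.43  0.42  0.05 -0.36 -1.28  1.87] [-0.17 -1.18 -6.75] (array([ 485.7, -379.8,  139. ]), np.float64(20.21))
top rim 222 [88.2 91.8 93.8] floor 832 [47.3 48.9 51.3] white 271
scene rim 156 [83.6 89.1 91.5] floor 487 [11.7 14.1 48.3] white 258
21 [ 510.4 -291.1  192. ] [-0.003  0.003 -0.026] [ 0.013 -0.001  0.   ]
23 [ 509.9 -292.9  195.2] [-0.003  0.01  -0.062] [ 0.047 -0.001  0.   ]
25 [ 509.4 -294.8  198.3] [-0.003  0.018 -0.099] [ 0.08  -0.001  0.   ]
27 [ 508.9 -296.9  201.4] [-0.003  0.027 -0.134] [ 0.113 -0.001  0.   ]
top [87.58437568 91.96167059 93.23002196] [47.39464789 48.87378283 51.16220909]
scene [83.27164306 89.02541458 91.49711588] [12.25281775 14.89329889 48.88619376]
top1 [87.47771978 91.59595966 93.27983432] [47.4059114  48.9064931  51.11011146]
scene1 [83.14557465 88.62447332 91.10761557] [12.17616713 14.59590687 48.7163517 ]
```

View pics/p2.png

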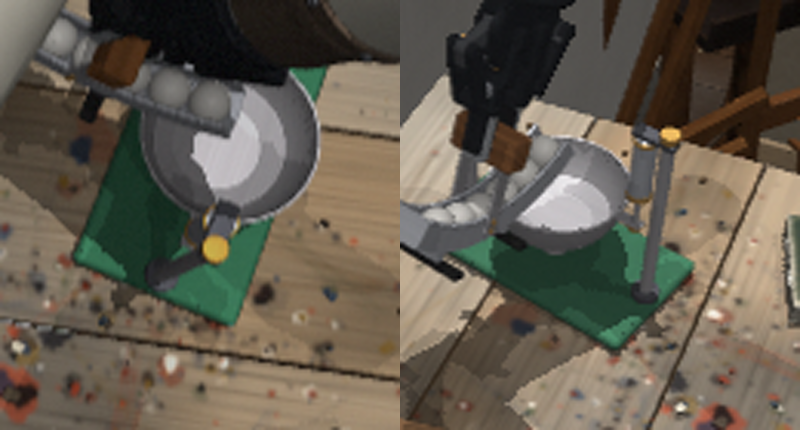

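The views show the lip above the pan, two front balls near the lip, feet clear of the rim. Pour in small steps.

Call:
jog_arm(plan=[[15, [0, 0.007, -0.04], [0.03, 0, 0]], [15, [0, 0.014, -0.08], [0.063, 0, 0]], [15, [0, 0.014, -0.08], [0.063, 0, 0]], [15, [0, 0.014, -0.08], [0.063, 0, 0]]])

```text
clock: 9.57
position: [509.6, -293.1, 196.0]
ee_rot: [0.97, -0.123, 0.026, -0.206]
contact_force: [-0.6, -1.4, -7.4]
gripper_width: 23.3
grasp_force: 59.7
```

```bash
python3 p.py | head -3
```

```text
9.575 [-0.47  0.44  0.09 -0.42 -1.34  1.91] [-0.56 -1.37 -7.38] (array([ 485.3, -379.4,  139.3]), np.float64(24.0))
top rim 193 [88.8 92.1 93.7] floor 809 [47.6 48.9 51.4] white 128
scene rim 147 [83.4 89.1 91.8] floor 506 [11.9 14.8 48.1] white 216
```

Call:
jog_arm(plan=[[15, [0, 0.004, -0.018], [0.017, 0, 0]], [15, [0, 0.008, -0.036], [0.033, 0, 0]], [15, [0, 0.008, -0.036], [0.033, 0, 0]], [15, [0, 0.008, -0.036], [0.033, 0, 0]]])

```text
clock: 10.18
position: [509.1, -295.1, 199.0]
ee_rot: [0.967, -0.123, 0.028, -0.223]
contact_force: [-0.7, 0.3, -6.8]
gripper_width: 23.2
grasp_force: 59.7
```

```bash
python3 p.py | head -3
```

```text
10.175 [-0.5   0.45  0.11 -0.45 -1.38  1.93] [-0.66  0.33 -6.85] (array([ 485.3, -379.5,  139.2]), np.float64(25.98))
top rim 188 [88.7 92.  93.6] floor 782 [47.4 49.  51.2] white 82
scene rim 144 [83.5 89.  90.9] floor 519 [12.1 14.3 48.4] white 195
```

Call:
jog_arm(plan=[[15, [0, 0.004, -0.018], [0.017, 0, 0]], [15, [0, 0.008, -0.036], [0.033, 0, 0]], [15, [0, 0.008, -0.036], [0.033, 0, 0]], [15, [0, 0.008, -0.036], [0.033, 0, 0]], [15, [0, 0.008, -0.036], [0.033, 0, 0]]])

```text
clock: 10.9
position: [508.6, -297.3, 202.2]
ee_rot: [0.963, -0.122, 0.03, -0.24]
contact_force: [-0.5, -0.1, -5.4]
gripper_width: 23.2
grasp_force: 59.8
```

```bash
python3 p.py | head -3
```

```text
10.9 [-0.52  0.46  0.13 -0.48 -1.41  1.95] [-0.53 -0.06 -5.41] (array([ 485.4, -379.6,  139.4]), np.float64(27.94))
top rim 180 [72.7 76.7 78.2] floor 758 [32.2 33.9 38. ] white 69
scene rim 139 [65.3 71.  72.6] floor 489 [13.8 29.1 31.5] white 176
```

Call:
jog_arm(plan=[[15, [0, 0.005, -0.018], [0.017, 0, 0]], [15, [0, 0.009, -0.035], [0.033, 0, 0]], [15, [0, 0.009, -0.035], [0.033, 0, 0]], [15, [0, 0.009, -0.035], [0.033, 0, 0]], [15, [0, 0.009, -0.035], [0.033, 0, 0]]])

```text
clock: 11.62
position: [508.0, -299.6, 204.8]
ee_rot: [0.958, -0.121, 0.033, -0.256]
contact_force: [-0.4, 0.3, -4.7]
gripper_width: 22.8
grasp_force: 59.9
```

```bash
python3 p.py pics/p3.png| head -3
```

```text
11.625 [-0.54  0.47  0.15 -0.5  -1.44  1.97] [-0.44  0.34 -4.67] (array([ 485.3, -379.8,  139. ]), np.float64(29.93))
top rim 174 [67.1 70.4 72.3] floor 794 [26.5 28.4 33.1] white 56
scene rim 122 [63.2 68.8 70.7] floor 507 [14.1 26.6 31.1] white 160
```

View pics/p3.png

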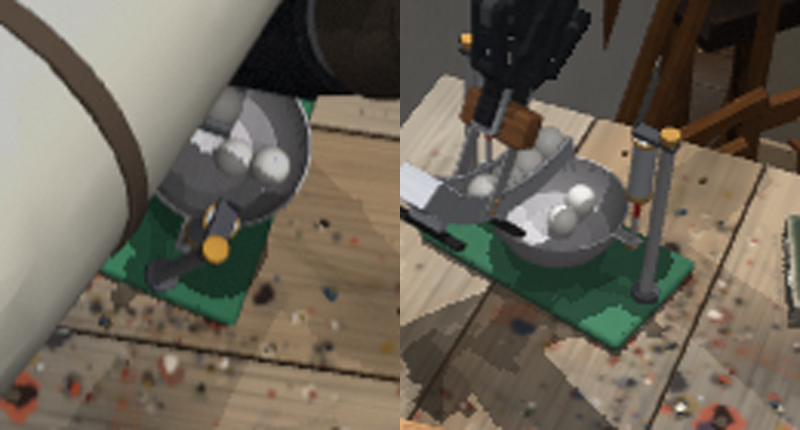

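Two balls are clearly in the pan (crop 235,155 and 272,165), perhaps a third under the lip; the pan has sunk about 21 mm. I'll hold a moment and re-measure.

Call:
jog_arm(plan=[[15, [0, 0, 0], [-0.05, 0, 0]], [15, [0, 0, 0], [-0.07, 0, 0]], [15, [0, 0, 0], [-0.07, 0, 0]], [15, [0, 0, 0], [-0.07, 0, 0]]])

```text
clock: 12.22
position: [507.9, -299.5, 204.6]
ee_rot: [0.967, -0.123, 0.028, -0.221]
contact_force: [-0.3, -0.3, -5.0]
gripper_width: 23.0
grasp_force: 59.8
```

```bash
cat > q.py <<'E'
from h import *
from bench import *
b=dict(np.load('top1.npz')),dict(np.load('scene1.npz'))
s=read_state();print(s['clock'],s['contact_force'].round(2),lip(s))
for n,d0 in zip(('top','scene'),b):
    d=get_image(n);r=[]
    for e in(d0,d):
        W=pts(e);Z=W[...,2];q=np.hypot(W[...,0]-PAN[0],W[...,1]-PAN[1]);m=(q>55)&(q<70)&(Z>55)&(Z<105)&(W[...,1]<-405);r.append(np.percentile(Z[m],[70,80,90,95,98]))
    print(n,m.sum(),(r[0]-r[1]).round(1))
E
python3 q.py;python3 q.py
```

```text
12.225 [-0.3  -0.28 -5.02] (array([ 484.1, -384.1,  145.1]), np.float64(25.77))
top 283 [15.5 16.4 16.5 16.1 16.2]
scene 154 [14.8 15.4 16.  15.6 16.1]
12.325 [-0.34  0.14 -5.72] (array([ 484. , -384.3,  144.9]), np.float64(25.76))
top 280 [15.5 16.  16.1 16.1 15.8]
scene 156 [14.9 15.5 15.9 16.1 16.1]
```

Steady at 16 mm (two balls); the 21 mm was a bounce. One more ball needed.

Call:
jog_arm(plan=[[15, [0, 0, 0], [0.04, 0, 0]], [15, [0, 0, 0], [0.07, 0, 0]], [15, [0, 0.004, -0.017], [0.085, 0, 0]], [15, [0, 0.004, -0.017], [0.085, 0, 0]], [15, [0, 0.004, -0.017], [0.085, 0, 0]], [15, [0, 0.004, -0.017], [0.085, 0, 0]]])

```text
clock: 13.18
position: [507.7, -300.4, 206.1]
ee_rot: [0.956, -0.121, 0.033, -0.264]
contact_force: [0.3, 0.0, -5.2]
gripper_width: 23.1
grasp_force: 59.9
```

```bash
python3 q.py
```

```text
13.175 [ 0.27  0.04 -5.23] (array([ 485.3, -379.6,  139.1]), np.float64(30.83))
top 258 [15.2 16.3 16.4 16.6 16.4]
scene 150 [14.2 15.3 15.5 16.1 16.8]
```

Call:
jog_arm(plan=[[15, [0, 0.004, -0.017], [0.017, 0, 0]], [15, [0, 0.004, -0.017], [0.017, 0, 0]], [15, [0, 0.004, -0.017], [0.017, 0, 0]], [15, [0, 0.004, -0.017], [0.017, 0, 0]]])

```text
clock: 13.78
position: [507.4, -301.8, 207.2]
ee_rot: [0.954, -0.121, 0.034, -0.272]
contact_force: [-0.1, -0.1, -5.5]
gripper_width: 22.8
grasp_force: 59.9
```

```bash
python3 q.py
```

```text
13.775 [-0.1  -0.11 -5.5 ] (array([ 485.2, -379.8,  138.7]), np.float64(31.86))
top 259 [15.3 16.6 16.3 16.3 16.3]
scene 154 [15.3 15.6 15.9 16.3 16.1]
```

Call:
jog_arm(plan=[[15, [0, 0.005, -0.018], [0.017, 0, 0]], [15, [0, 0.005, -0.018], [0.017, 0, 0]], [15, [0, 0.005, -0.018], [0.017, 0, 0]], [15, [0, 0.005, -0.018], [0.017, 0, 0]]])

```text
clock: 14.38
position: [507.0, -303.1, 208.5]
ee_rot: [0.952, -0.121, 0.036, -0.281]
contact_force: [0.7, -0.1, -5.7]
gripper_width: 23.0
grasp_force: 59.9
```

```bash
python3 q.py
```

```text
14.375 [ 0.73 -0.11 -5.71] (array([ 485.2, -379.9,  138.6]), np.float64(32.88))
top 255 [15.3 16.4 16.2 16.3 16.4]
scene 147 [15.  15.6 16.3 16.1 16.5]
```

Call:
jog_arm(plan=[[15, [0, 0.005, -0.018], [0.017, 0, 0]], [15, [0, 0.005, -0.018], [0.017, 0, 0]], [15, [0, 0.005, -0.018], [0.017, 0, 0]], [15, [0, 0.005, -0.018], [0.017, 0, 0]]])

```text
clock: 14.98
position: [506.7, -304.5, 209.8]
ee_rot: [0.949, -0.12, 0.037, -0.289]
contact_force: [0.0, 0.3, -5.9]
gripper_width: 22.7
grasp_force: 59.9
```

```bash
python3 q.py
```

```text
14.975 [ 0.    0.34 -5.86] (array([ 485.2, -380.1,  138.4]), np.float64(33.9))
top 214 [14.9 16.3 16.  16.  15.8]
scene 147 [14.6 15.8 15.3 16.  16.7]
```

Call:
jog_arm(plan=[[15, [0, 0.005, -0.02], [0.017, 0, 0]], [15, [0, 0.005, -0.02], [0.017, 0, 0]], [15, [0, 0.005, -0.02], [0.017, 0, 0]], [15, [0, 0.005, -0.02], [0.017, 0, 0]]])

```text
clock: 15.58
position: [506.3, -305.9, 211.1]
ee_rot: [0.946, -0.12, 0.038, -0.298]
contact_force: [0.8, -0.9, -4.9]
gripper_width: 23.0
grasp_force: 60.0
```

```bash
python3 q.py
```

```text
15.575 [ 0.83 -0.86 -4.92] (array([ 485.1, -380.2,  138.4]), np.float64(34.93))
top 163 [14.9 16.2 16.3 16.  16.1]
scene 146 [14.8 15.6 16.  16.1 16.8]
```

Call:
jog_arm(plan=[[15, [0, 0.005, -0.02], [0.017, 0, 0]], [15, [0, 0.005, -0.02], [0.017, 0, 0]], [15, [0, 0.005, -0.02], [0.017, 0, 0]], [15, [0, 0.005, -0.02], [0.017, 0, 0]]])

```text
clock: 16.18
position: [506.0, -307.5, 212.6]
ee_rot: [0.944, -0.119, 0.039, -0.306]
contact_force: [0.3, 0.4, -4.1]
gripper_width: 23.0
grasp_force: 60.0
```

```bash
python3 q.py
```

```text
16.175 [ 0.29  0.43 -4.06] (array([ 485.1, -380.6,  138.5]), np.float64(35.93))
top 23 [17.3 19.1 19.8 20.3 20.7]
scene 112 [18.  19.4 19.9 20.4 21. ]
```

Third ball has left; tip back and check that the pan has settled.

Call:
jog_arm(plan=[[15, [0, 0, -0.02], [-0.08, 0, 0]], [15, [0, 0, -0.02], [-0.15, 0, 0]], [15, [0, 0, -0.02], [-0.15, 0, 0]], [15, [0, 0, -0.02], [-0.15, 0, 0]], [15, [0, 0, -0.02], [-0.15, 0, 0]], [15, [0, 0, -0.02], [-0.15, 0, 0]]])

```text
clock: 17.02
position: [505.5, -309.0, 213.7]
ee_rot: [0.965, -0.123, 0.029, -0.231]
contact_force: [0.0, 0.5, -3.4]
gripper_width: 23.0
grasp_force: 59.9
```

```bash
python3 q.py;python3 p.py pics/p4.png|head -3
```

```text
17.025 [ 0.02  0.47 -3.38] (array([ 481.8, -392.4,  152.3]), np.float64(26.97))
top 214 [19.8 21.5 21.3 21.4 21.5]
scene 122 [18.3 19.7 20.8 21.1 21.5]
17.125 [-0.53  0.45  0.15 -0.46 -1.43  1.94] [ 0.25  0.86 -3.83] (array([ 481.9, -392.3,  152.5]), np.float64(26.96))
top rim 188 [66.3 69.8 71.5] floor 657 [26.  28.  33.2] white 32
scene rim 131 [63.1 67.8 69.3] floor 372 [14.  27.3 32.5] white 118
```

View pics/p4.png

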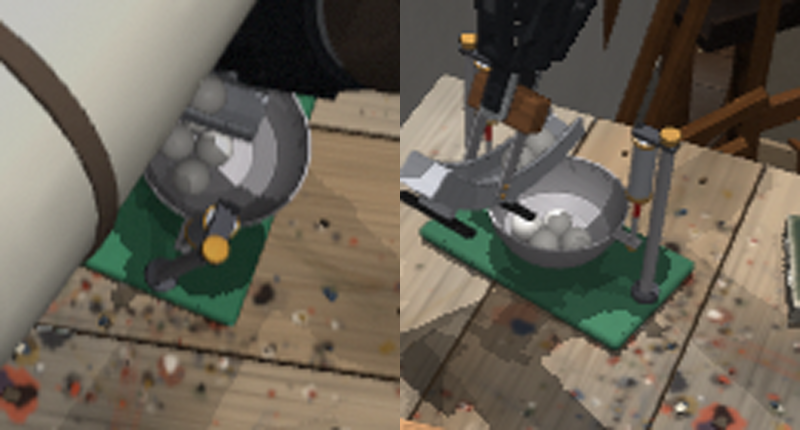

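The pan has settled at the stop (~21.4 mm steady) with at least three balls in it; the rest are in the scoop. Level off and go back.

Call:
jog_arm(plan=[[15, [0, -0.03, -0.06], [-0.06, 0, 0]], [15, [0, -0.07, -0.14], [-0.15, 0, 0]], [15, [0, -0.11, -0.21], [-0.25, 0, 0]], [15, [0, -0.14, -0.27], [-0.34, 0, 0]], [15, [0, -0.14, -0.27], [-0.41, 0, 0]], [15, [0, -0.14, -0.27], [-0.45, 0, 0]], [15, [0, -0.14, -0.27], [-0.45, 0, 0]]])

```text
clock: 18.1
position: [505.5, -307.3, 244.3]
ee_rot: [0.992, -0.125, -0.001, -0.0]
contact_force: [0.3, 0.2, -3.5]
gripper_width: 22.8
grasp_force: 59.9
```

```bash
python3 - <<'E'
from h import *
from bench import *
s=read_state();print(s['clock'],s['position'],lip(s),s['contact_force'],s['joints'].round(2))
R0=Ro.from_quat(s['ee_rot']).as_matrix()
for T in((472,-275,230),(472,-248,202)): print(np.round(R0.T@(np.array(T)-s['position'])/100,3))
E
for i in 1 2 3; do python3 q.py; done
```

```text
18.1 [ 505.48568198 -307.29920776  244.28831014] (array([ 477.5, -408.5,  228.9]), np.float64(0.01)) [ 0.27143022  0.19533542 -3.47272684] [-0.27  0.32 -0.06 -0.   -1.2   1.59]
[-0.404 -0.23   0.143]
[-0.471 -0.491  0.423]
18.1 [ 0.27  0.2  -3.47] (array([ 477.5, -408.5,  228.9]), np.float64(0.01))
top 144 [19.7 21.3 21.3 21.4 21.5]
scene 176 [19.2 20.4 20.7 21.2 21.5]
18.2 [-0.41 -0.02 -4.38] (array([ 477.5, -409.4,  229.1]), np.float64(0.01))
top 148 [19.5 21.2 21.5 21.6 21.4]
scene 183 [18.4 20.1 21.1 21.2 21.6]
18.3 [ 0.13 -0.46 -3.25] (array([ 477.5, -409.9,  229.2]), np.float64(-0.02))
top 147 [19.  20.3 20.6 20.9 21.2]
scene 177 [18.8 20.3 20.9 21.3 21.7]
```

Call:
jog_arm(plan=[[15, [-0.06, -0.06, 0], [0, 0, 0]], [15, [-0.18, -0.18, 0.05], [0, 0, 0]], [15, [-0.32, -0.32, 0.15], [0, 0, 0]], [15, [-0.42, -0.44, 0.25], [0, 0, 0]], [15, [-0.47, -0.5, 0.3], [0, 0, 0]], [15, [-0.47, -0.5, 0.3], [0, 0, 0]]])

```text
clock: 19.15
position: [472.4, -248.0, 214.5]
ee_rot: [0.992, -0.125, -0.0, 0.001]
contact_force: [0.3, 0.6, -3.3]
gripper_width: 23.1
grasp_force: 59.9
```

Call:
jog_arm(plan=[[15, [-0.02, -0.06, 0], [0, 0, -0.03]], [15, [-0.07, -0.2, 0], [0, 0, -0.08]], [15, [-0.12, -0.36, 0], [0, 0, -0.14]], [15, [-0.16, -0.52, 0], [0, 0, -0.2]], [15, [-0.2, -0.68, 0], [0, 0, -0.26]], [15, [-0.23, -0.8, 0], [0, 0, -0.31]], [15, [-0.24, -0.86, 0], [0, 0, -0.335]], [15, [-0.24, -0.88, 0], [0, 0, -0.335]]])

```text
clock: 20.15
position: [471.5, -156.7, 214.4]
ee_rot: [0.999, 0.05, -0.0, 0.001]
contact_force: [0.6, -1.3, -4.0]
gripper_width: 23.0
grasp_force: 59.9
```

Call:
jog_arm(plan=[[15, [0.01, -0.06, 0.02], [0, 0, 0]], [15, [0.03, -0.2, 0.06], [0, 0, 0]], [15, [0.05, -0.38, 0.12], [0, 0, 0]], [15, [0.08, -0.56, 0.18], [0, 0, 0]], [15, [0.1, -0.74, 0.24], [0, 0, 0]], [15, [0.12, -0.88, 0.3], [0, 0, 0]], [15, [0.13, -0.96, 0.33], [0, 0, 0]], [15, [0.13, -0.98, 0.33], [0, 0, 0]]])

```text
clock: 21.15
position: [474.5, -57.9, 181.0]
ee_rot: [0.999, 0.05, -0.0, 0.001]
contact_force: [-0.6, -0.6, -3.0]
gripper_width: 23.1
grasp_force: 59.9
```

```bash
python3 - <<'E'
from h import *
from bench import *
s=read_state();print(s['clock'],s['position'],s['ee_rot'],s['contact_force'])
R0=Ro.from_quat(s['ee_rot']).as_matrix()
print(np.round(R0.T@(np.array((475.5,-53,100))-s['position'])/100,3))
d=get_image('wrist');cv2.imwrite('pics/w3.png',d['img'][...,::-1])
E
```

```text
21.15 [474.50275054 -57.89540794 181.02574707] [ 9.98761643e-01  4.97454368e-02 -4.59423980e-04  6.01319990e-04] [-0.61908066 -0.62271742 -3.00698456]
[ 0.016 -0.049  0.81 ]
```

View pics/w3.png

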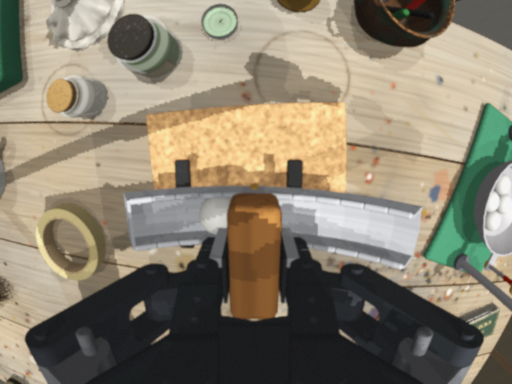

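The wrist view shows the mat under the scoop, one ball visible left of the handle (213,212), the other hidden by it, and several balls in the pan at right. Lower onto the mat.

Call:
jog_arm(plan=[[15, [0.02, 0, 0.1], [0, 0, 0]], [15, [0.04, 0, 0.3], [0, 0, 0]], [15, [0.06, 0, 0.5], [0, 0, 0]], [15, [0.06, 0, 0.7], [0, 0, 0]], [15, [0.06, 0, 0.83], [0, 0, 0]], [15, [0.06, 0, 0.91], [0, 0, 0]], [15, [0.06, 0, 0.94], [0, 0, 0]], [15, [0.06, 0, 0.94], [0, 0, 0]]])

```text
clock: 22.2
position: [480.9, -57.8, 87.5]
ee_rot: [0.999, 0.049, 0.0, 0.001]
contact_force: [0.7, 0.5, -4.2]
gripper_width: 22.9
grasp_force: 60.0
```

Call:
jog_arm(plan=[[15, [0, 0, 0.02], [0, 0, 0]], [15, [0, 0, 0.04], [0, 0, 0]], [15, [0, 0, 0.05], [0, 0, 0]], [15, [0, 0, 0.05], [0, 0, 0]]])

```text
clock: 22.7
position: [480.6, -57.8, 82.5]
ee_rot: [0.999, 0.049, -0.0, 0.001]
contact_force: [-0.7, 0.9, -2.2]
gripper_width: 22.7
grasp_force: 60.2
```

Call:
jog_arm(plan=[[15, [0, 0, 0.01], [0, 0, 0]], [15, [0, 0, 0.01], [0, 0, 0]], [15, [0, 0, 0.01], [0, 0, 0]]])

```text
clock: 23.08
position: [480.6, -57.8, 82.4]
ee_rot: [0.999, 0.05, 0.0, 0.001]
contact_force: [-2.4, 0.8, 5.8]
gripper_width: 23.0
grasp_force: 61.3
```

Call:
jog_arm(plan=[[24, [0, 0, 0], [0, 0, 0]], [30, [0, 0, 0], [0, 0, 0]], [45, [0, 0, 0], [0, 0, 0]], [60, [0, 0, 0], [0, 0, 0]], [75, [0, 0, 0], [0, 0, 0]], [75, [0, 0, 0], [0, 0, 0]], [75, [0, 0, 0], [0, 0, 0]], [75, [0, 0, -0.15], [0, 0, 0]], [75, [0, 0, -0.5], [0, 0, 0]], [75, [0, 0, -1], [0, 0, 0]]])

```text
clock: 24.32
position: [479.5, -57.9, 181.2]
ee_rot: [0.999, 0.049, -0.002, 0.001]
contact_force: [1.2, 0.9, 0.0]
gripper_width: 75.1
grasp_force: 0.0
```

Call:
jog_arm(plan=[[75, [-0.2, 0, -0.3], [0, 0, 0]], [75, [-0.5, 0, -0.5], [0, 0, 0]], [75, [-0.5, 0.0, -0.5], [0, 0, 0]], [75, [-0.5, 0, -0.5], [0, 0, 0]]])

```text
clock: 24.82
position: [430.9, -62.5, 231.1]
ee_rot: [0.999, 0.049, -0.0, 0.0]
contact_force: [-0.3, 0.9, -0.0]
gripper_width: 75.0
grasp_force: 0.0
```

```bash
python3 - <<'E'
from h import *
from bench import *
np.set_printoptions(suppress=True,precision=1)
s=read_state();print(s['clock'],s['position'],s['contact_force'],s['gripper_width'])
e=get_image('scene');t=get_image('top');d=get_image('wrist')
W=pts(e);h=cv2.cvtColor(e['img'],cv2.COLOR_RGB2HSV).astype(int);v,u=np.mgrid[:384,:512]
m=(u>195)&(u<250)&(v>210)&(v<255)&(W[...,2]>100)&(W[...,2]<113)&(h[...,1]>90);print('handle',m.sum(),np.median(W[m],0) if m.any() else '')
cv2.imwrite('pics/f.png',np.hstack([cv2.resize(d['img'],(400,300)),cv2.resize(e['img'][90:320,170:400],(400,300))])[...,::-1])
E
python3 q.py
```

```text
24.825 [430.9 -62.5 231.1] [-0.3  0.9 -0. ] 75.01286336914148
handle 288 [477.3 -55.2 106.7]
24.975 [-0.    0.16 -0.94] (array([ 439.4, -167.3,  215.1]), np.float64(-0.07))
top 268 [19.  20.8 21.  21.  20.7]
scene 4 [26.2 28.7 30.5 31.5 32.5]
```

View pics/f.png

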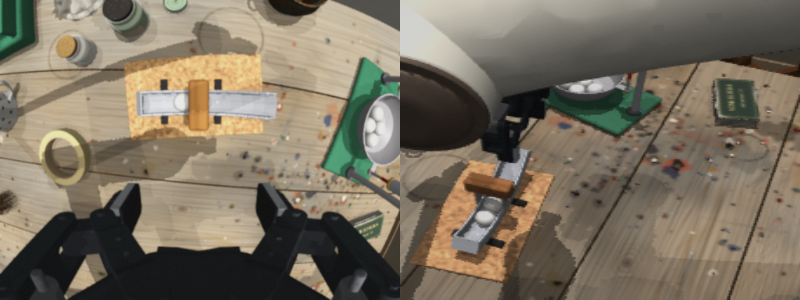

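The scoop stands level on the mat. One ball is visible in it and the other sits under the handle, which matches the ~3.7 N measured while carrying it. Four balls are in the sunken pan. Handing in.

```bash
python3 -c "
from bench import *
print(job_done())"
```

```text
the job is handed in; nothing more can be done
None
```

I handed the job in at about 25 s: four balls are in the pan, which rests on its stop (measured 21 mm of 22), and the scoop stands level on its mat, released, with two balls left in it – one seen, the other hidden under the handle and inferred from the carried weight; no verdict came back.

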